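Pick up a bread roll with serving tongs

TASK

Take the small serving tongs from the desk, close them gently on the bread roll so that it is not crushed, and lift it off its plate with the tongs. Never touch the roll with the fingers, keep it upright, and leave the plate, the mug and the jar where they are. Finish while holding: the program ends with the tongs in the gripper and the roll in the tongs, held still with its underside at least 15 cm above the desk.

Things in the scene. Friction and masses are not known exactly. Their poses are not given: they have to be found in the camera images.
- tongs: Sprung serving tongs, 0.115 kg, lying flat: two steel arms with red grip pads and red jaws on a dark round hinge (22 mm wide, 24 tall). Origin: underside, on the hinge axis; x along the middle to the jaws, y to the left arm, z up. 193 mm from hinge to jaw ends; arms and jaws 20 mm tall. Squeezing the grip pads together along y closes the jaws; released, they spring open.
- tongs_grip (a point): point midway between the two grip pads, 75 mm ahead of the hinge, 14 mm above the underside of the tongs, near their centre of mass; axes as tongs. Pads: 46 mm long (along x), 28 mm tall, 65 mm over their outer faces when open
- tongs_mouth (a point): centre of the round space between the jaws, 175 mm ahead of the hinge (100 mm ahead of tongs_grip), 10 mm above the underside (mid height of the jaws); axes as tongs. Each jaw is a shallow V in plan, 20 mm tall, that centres a round thing; open, each stands about 15 mm clear of the roll's side
- tongs_left (a joint): closing angle of each arm (both move alike): 0 open (pads 65 mm over outer faces), about 0.09 closed on the roll (pads 51 mm), 0.16 shut on nothing (41 mm). Squeezing takes about 3.5 N on each pad to begin, 4.7 N at 0.09; then each further 2.3 N on each pad gives 1 N from each jaw on the roll
- roll: round bread roll, brown crust with a pale cross on top, 46 mm diameter, 40 mm tall, sides upright from 10 to 26 mm, about 0.04 kg. Origin: centre of its underside, z up. It lies on the plate. It is crushed when the two jaws together press on it with over 25 N, which can happen from about 25 N on each grip pad; 12 N is ample.
- roll_center (a point): centre of the roll, 20 mm above its underside
- plate: round white plate, 130 mm diameter, rim 12 mm high, floor 5 mm thick, 0.4 kg, loose. Origin: centre of its underside. The roll stands near its middle. Plate and mug may have swapped places.
- mug: white mug, 84 mm wide, 118 mm with its handle, 97 mm tall; bystander. Origin: centre of its underside.
- jar: white jar, 71 mm diameter, 114 mm tall; bystander. Origin: centre of its underside.
Mind the look-alikes: they are no part of the job. Several things look just like the roll: the one meant starts farthest to the robot's right.

How it is judged:
By the outcome, as a careful person would: the job done as asked, in the order asked, and still so for the second after the job is handed in, while the arm keeps its last pose, push and grip.
It also fails if it takes over 48 s, if anything falls off the work surface, if the arm or the gripper's body presses on something with over 40 N, if the wrist force passes 120 N, or if a joint passes its speed limit or range.

ROBOT

A 6-joint arm with a two-finger parallel gripper is mounted at the origin on a cart in front of the work surface, level with it; the furniture and walls round the work are solid. World frame = base frame: x ahead of the robot, y to its left, z up, the work surface at z = 0. Lengths are in m, angles in rad, forces in N, time in s.
With the tool pointing down it reaches from about 0.3 to 0.95 m from the base axis. Payload 3.1 kg.
Tool frame: the origin (TCP) lies at the centre of the arm's flange, where the gripper is bolted on; the fingertips stand 173 mm ahead of it and the grasp point (between the pads) lies 155 mm ahead of it (robot.grasp_offset is the distance from the TCP to the grasp point, in m); z points along the fingers, y is the line along which they close (so a half turn about z gives the same grasp; the last joint's range is limited). The gripper opens to 85 mm and grips with 20 to 120 N. Pads are 22 mm wide; open, the fingers measure 114 mm over their backs; the gripper's body (76 mm by 85 mm) begins 54 mm behind the grasp point. The pads swing forward as they close: fully open they stand 13 mm farther back than shut.
Start: joints at [1.19, 0.308, 1.634, -0, 1.2, -0.07], TCP at [0.191, 0.595, 0.405] pointing down, gripper open.
Joint ranges: [-3.06, 3.06], [-0.79, 1.96], [0.05, 2.63], [-1.19, 4.34], [0.05, 2.64], [-2.94, 2.94]. Speed limits (rad/s): [2.79, 2.79, 3.14, 3.14, 3.14, 3.14].

INTERFACE

Orientations are given as a rotation vector (axis times angle).
In Python, from station import robot gives the robot as it stands.
- The arm moves only by the tool move_arm, never from a script. Its argument "moves" is a list of rows, each a list of 7 numbers: the shift along the tool's x, y, z in m, then the turn, a rotation vector about the tool's x, y, z in rad, then the opening, from 0 (shut) to 1 (fully open). In form: [[tx, ty, tz, rx, ry, rz, hand], ...]. A call has 1 to 5 rows; each row shifts and turns the commanded pose from where the row before left it, along the tool's axes as they then stand; what a row does not reach is not made up. A row lasts 1/12 s, in which the tool goes at most 41.7 mm and 7.16 degrees, less where a joint would pass 70% of its speed; a pose out of reach is approached as far as the arm can. A call with a gripper value outside its range is refused whole. The fingers move at their own pace and stop on an object; the grip force is fixed at half the most. Time passes only in rows, so rows that do not move let the fingers close. It gives the time, the measured TCP pose, the force, the opening and the grip force at its end, in the units of the state.
- robot.state(): the state, without advancing time (a new reading comes with each control period).
- robot.get_image(name): name is "side" or "top"; returns a dict with "image" (384x512x3 uint8, red, green, blue), "K" (3x3 intrinsics, pixels), "R" (3x3) and "t" (3): a world point X has camera coordinates R X + t. Camera axes: x right, y down, z forward; pixel columns grow to the right and rows downward; lengths in m; the calibration is good to about 2 mm. A picture is of the moment at which its call begins. There is no depth.
- robot.hand_in(): hands the job in; it is judged then, once.
The state is a dict: "time": time; "joints": joint angles; "qvel": joint speeds; "joint_torque": joint torques, N m; "eef_pos": TCP position; "orientation": TCP orientation; "force": force on the tool from outside, world axes, zero at the start; "ft_torque": the same for the moment, N m; "grip_width": finger opening in m; "grasp_force": force on a finger pad.
Only numpy, scipy, OpenCV 4.12 (cv2) and the standard library are available. Lean on these libraries where they do the work, as an engineer would, in place of code of your own. Each camera call takes 0.05 s, during which the arm holds its last target. There are 200 camera calls.

## Working session

There is one attempt and no reset: what is moved stays moved. The work goes in short steps, Python scripts to look and compute and a tool call to move; the robot and the scene stay as the last step left them, time stands still between calls to the robot, and variables do not carry over. Pictures are saved under pics/ and viewed, at most 10 in all, crops included, and the job is handed in when it is done.

Besides the shell and the picture viewer there is one more tool, called after "Emit:" by a JSON object that holds its "fn" and its "kwargs", one argument or row to a line. move_arm: Moves the arm, as the interface text tells. Its arguments: {"type":"object","properties":{"moves":{"type":"array","items":{"type":"array","items":{"type":"number"}}}},"required":["moves"]}

```bash
mkdir -p pics
python3 - <<'E'
from station import robot
import cv2,numpy as np
for n in("top","side"):
    d=robot.get_image(n); cv2.imwrite(f"pics/{n}0.png",d["image"][:,:,::-1]); print(n,d["K"].round(1).tolist(),d["R"].round(4).tolist(),d["t"].round(4).tolist(), (-d["R"].T@d["t"]).round(3))
s=robot.state(); print(s)
E
```

```text
top [[392.1, 0.0, 254.6], [0.0, 392.1, 196.4], [0.0, 0.0, 1.0]] [[0.0069, -1.0, -0.0009], [-0.9874, -0.0066, -0.158], [0.158, 0.002, -0.9874]] [0.2017, 0.545, 1.1877] [0.349 0.203 1.259]
side [[354.3, 0.0, 258.8], [0.0, 354.3, 194.5], [0.0, 0.0, 1.0]] [[-0.9907, -0.1345, 0.0204], [-0.1051, 0.6619, -0.7422], [0.0864, -0.7375, -0.6698]] [0.5831, -0.041, 1.2533] [0.465 1.03  0.797]
{'time': 0.1, 'joints': array([ 1.19032610e+00,  3.08956157e-01,  1.63506351e+00, -1.66694992e-05,
        1.19974245e+00, -6.97056487e-02]), 'qvel': array([-0.00040114, -0.00138882, -0.00387526,  0.00168983,  0.00186433,
        0.00045067]), 'joint_torque': array([ 1.79235922e-04, -4.16407228e+01, -2.77643234e+01, -2.16642661e-05,
        4.04211212e-03,  1.43250838e-05]), 'eef_pos': array([0.19100355, 0.59469084, 0.4035357 ]), 'orientation': array([-0.48610368, -3.10328044,  0.00332678]), 'force': array([-1.18191467,  0.17952509,  0.22728171]), 'ft_torque': array([-0.07082039,  0.02664756, -0.02294405]), 'grasp_force': 0.0, 'grip_width': 0.08537816671147115}
```

View pics/top0.png

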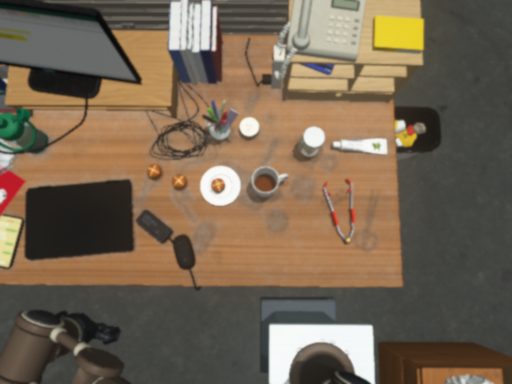

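View pics/side0.png

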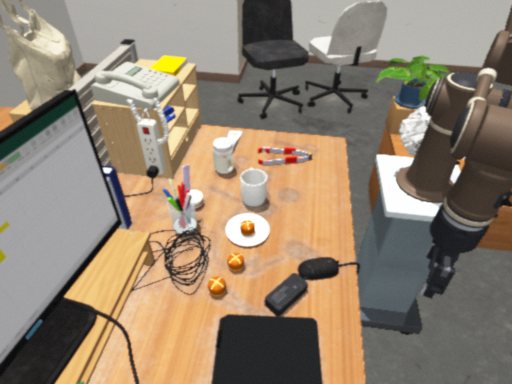

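Top view: the tongs have their hinge near (347,241) and jaws near (324,185) and (350,182). The plate with the target roll is at (219,185), the mug at (265,181) with its handle to the right, and the jar at (311,140). Two look-alike rolls are at (154,171) and (179,182).

```bash
cat > h.py <<'E'
import cv2,numpy as np
from station import robot
def ray(d,u,v,z):
    c=-d["R"].T@d["t"]; r=d["R"].T@np.linalg.inv(d["K"])@np.array([u,v,1.]); return c+r*(z-c[2])/r[2]
def blobs(d,mask,box,amin=5):
    x0,y0,x1,y1=box; m=np.zeros(mask.shape,np.uint8); m[y0:y1,x0:x1]=mask[y0:y1,x0:x1]
    n,l,s,c=cv2.connectedComponentsWithStats(m)
    return [(c[i],s[i],(l==i)) for i in range(1,n) if s[i][4]>=amin]
def hsv(d): return cv2.cvtColor(d["image"],cv2.COLOR_RGB2HSV)
def red(d):
    h=hsv(d); return (((h[...,0]<8)|(h[...,0]>170))&(h[...,1]>140)&(h[...,2]>90)).astype(np.uint8)
def roll(d):
    h=hsv(d); return ((h[...,0]>5)&(h[...,0]<22)&(h[...,1]>150)&(h[...,2]>60)).astype(np.uint8)
def white(d):
    h=hsv(d); return ((h[...,1]<45)&(h[...,2]>130)).astype(np.uint8)
E
python3 - <<'E'
from h import *
B={"top":dict(t=(310,170,365,250),r=(208,172,232,198),w=(195,160,245,210),m=(246,160,292,205),j=(295,122,328,162)),
"side":dict(t=(250,140,320,170),r=(235,216,260,240),w=(220,205,275,250),m=(235,165,272,212),j=(210,132,236,178))}
for n in B:
    d=robot.get_image(n)
    for k,f,z in(("t",red,.012),("r",roll,.03),("w",white,.012),("m",white,.097),("j",white,.114)):
        for c,s,_ in blobs(d,f(d),B[n][k],4): print(n,k,c.round(1),s,ray(d,*c,z).round(4))
    x0,y0,x1,y1=B[n]["t"]; 
    if n=="top": cv2.imwrite("pics/c.png",cv2.resize(d["image"][165:250,195:370,::-1],None,fx=4.5,fy=4.5,interpolation=cv2.INTER_CUBIC))
    for u,v in ((347,241),): print(ray(d,u,v,.024))
E
```

```text
top t [348.3 180.7] [347 179   4   4  12] [ 0.6024 -0.0979  0.012 ]
top t [325.2 184. ] [324 182   3   5   8] [ 0.5909 -0.0229  0.012 ]
top t [348.4 190. ] [347 188   3   4   7] [ 0.5717 -0.0973  0.012 ]
top t [328.6 192.8] [328 192   2   3   5] [ 0.5621 -0.033   0.012 ]
top t [352.4 214.8] [350 208   5  15  53] [ 0.4913 -0.1073  0.012 ]
top t [334.5 218.1] [332 211   6  15  55] [ 0.4802 -0.05    0.012 ]
top r [214.8 185.8] [213 181   5  10  28] [0.5794 0.3327 0.03  ]
top r [219.  180.5] [217 180   5   2   8] [0.5965 0.3196 0.03  ]
top r [221.2 185.8] [219 184   5   5  19] [0.5794 0.3122 0.03  ]
top w [220.6 185.5] [ 200  166   41   40 1139] [0.5836 0.3159 0.012 ]
top m [268.3 178.8] [251 167  37  27 218] [0.5892 0.1643 0.097 ]
top j [313.1 139. ] [302 127  23  29 440] [0.7096 0.0295 0.114 ]
[ 0.40724243 -0.08487667  0.024     ]
side t [288.6 149.8] [284 147  12   7  63] [ 0.4873 -0.1082  0.012 ]
side t [259.5 149.9] [258 148   4   5  17] [ 0.5982 -0.0892  0.012 ]
side t [267.2 150.5] [266 149   4   4  12] [ 0.5681 -0.09    0.012 ]
side t [290.6 159.1] [285 155  12   9  85] [ 0.4754 -0.049   0.012 ]
side t [260.  161.3] [258 159   5   6  18] [ 0.5865 -0.0171  0.012 ]
side r [247.2 228.4] [241 221  13  15 133] [0.5775 0.3368 0.03  ]
side w [253.5 205.3] [248 205  12   2  18] [0.576  0.2191 0.012 ]
side w [247.  229.4] [225 213  45  34 972] [0.5801 0.3246 0.012 ]
side m [253.2 186.6] [240 168  28  39 864] [0.5769 0.226  0.097 ]
side j [223.8 152.2] [213 132  23  42 691] [0.6955 0.0888 0.114 ]
[0.28838227 0.33568807 0.024     ]
```

View pics/c.png

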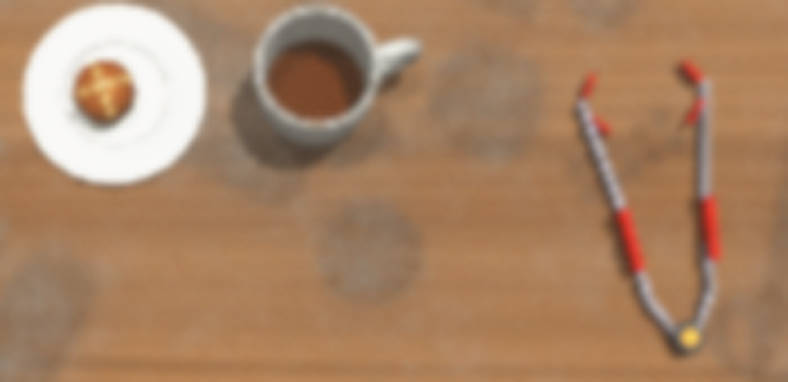

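The close-up shows the tongs with the hinge at full-image pixel (347.9,240.1) and jaws open toward +x, at a yaw of about 10°. The roll is at (218,185), slightly off the plate's centre. I'll turn first, then go over the tongs' grip point.

Emit:
{"fn": "move_arm", "kwargs": {
  "moves": [
    [0,0,0,0,0,-0.12,1],
    [0,0,0,0,0,-0.12,1],
    [0,0,0,0,0,-0.12,1],
    [0,0,0,0,0,-0.12,1],
    [0,-0.02,0,0,0,0,1]
  ]
}}

```text
time: 0.62
eef_pos: [0.1942, 0.5771, 0.4046]
orientation: [-0.274, 3.129, 0.005]
force: [0.6, 0.6, 0.2]
grip_width: 0.085
grasp_force: 0.0
```

Emit:
{"fn": "move_arm", "kwargs": {
  "moves": [
    [-0.009,-0.036,0,0,0,0,1],
    [-0.009,-0.036,0,0,0,0,1],
    [-0.009,-0.036,0,0,0,0,1],
    [-0.009,-0.036,0,0,0,0,1],
    [-0.009,-0.036,0,0,0,0,1]
  ]
}}

```text
time: 1.03
eef_pos: [0.2694, 0.4038, 0.4044]
orientation: [0.267, -3.13, 0.0]
force: [0.9, -0.3, -0.1]
grip_width: 0.0853
grasp_force: 0.0
```

Emit:
{"fn": "move_arm", "kwargs": {
  "moves": [
    [-0.009,-0.036,0,0,0,0,1],
    [-0.009,-0.036,0,0,0,0,1],
    [-0.009,-0.036,0,0,0,0,1],
    [-0.009,-0.036,0,0,0,0,1],
    [-0.009,-0.036,0,0,0,0,1]
  ]
}}

```text
time: 1.45
eef_pos: [0.344, 0.2339, 0.4047]
orientation: [-0.266, 3.13, 0.0]
force: [1.1, -0.2, 1.0]
grip_width: 0.0852
grasp_force: 0.0
```

Emit:
{"fn": "move_arm", "kwargs": {
  "moves": [
    [-0.009,-0.036,0.02,0,0,0,1],
    [-0.009,-0.036,0.02,0,0,0,1],
    [-0.009,-0.036,0.02,0,0,0,1],
    [-0.009,-0.036,0.02,0,0,0,1],
    [0,0,0,0,0,0,1]
  ]
}}

```text
time: 1.87
eef_pos: [0.403, 0.0966, 0.3225]
orientation: [0.255, -3.126, 0.005]
force: [-0.9, -1.0, -0.8]
grip_width: 0.0853
grasp_force: 0.0
```

```bash
cat >> h.py <<'E'
from scipy.spatial.transform import Rotation as Rn
def delta(p,yaw):
    "tool-frame shift to TCP p for present orientation, and rz to get to yaw (deg) of tongs x"
    s=robot.state(); R=Rn.from_rotvec(s["orientation"]).as_matrix()
    y=np.degrees(np.arctan2(-R[0,1],R[1,1]))
    print("t",s["time"],"pos",s["eef_pos"].round(4),"yaw",y.round(2),"zax",R[:,2].round(4),"F",s["force"].round(1),"w",round(s["grip_width"],4),"g",round(s["grasp_force"],2),
      "\nshift",(R.T@(np.array(p)-s["eef_pos"])).round(4),"rz",np.radians(y-yaw).round(4))
E
python3 - <<'E'
from h import *
delta((.483,-.0745,.19),10)
E
```

```text
t 1.8667 pos [0.403  0.0966 0.3225] yaw 9.34 zax [-0.0047 -0.0033 -1.    ] F [-0.9 -1.  -0.8] w 0.0853 g 0.0 
shift [-0.0519 -0.1814  0.1327] rz -0.0115
```

Emit:
{"fn": "move_arm", "kwargs": {
  "moves": [
    [-0.01,-0.036,0.01,0,0,-0.01,1],
    [-0.01,-0.036,0.01,0,0,0,1],
    [-0.01,-0.036,0.01,0,0,0,1],
    [-0.01,-0.036,0.01,0,0,0,1],
    [-0.01,-0.036,0.01,0,0,0,1]
  ]
}}

```text
time: 2.28
eef_pos: [0.4845, -0.0682, 0.2755]
orientation: [-0.281, 3.128, 0.0]
force: [-0.1, 0.8, -0.0]
grip_width: 0.0853
grasp_force: 0.0
```

Emit:
{"fn": "move_arm", "kwargs": {
  "moves": [
    [0,0,0,0,0,0,1],
    [0,0,0,0,0,0,1]
  ]
}}

```text
time: 2.45
eef_pos: [0.4844, -0.0681, 0.2752]
orientation: [0.276, -3.128, -0.001]
force: [-0.4, -0.5, -0.2]
grip_width: 0.0854
grasp_force: 0.0
```

Run:
```python
from h import *
delta((.483,-.0745,.19),10)
d=robot.get_image("side"); cv2.imwrite("pics/s1.png",cv2.resize(d["image"][70:180,230:380,::-1],None,fx=5,fy=5,interpolation=cv2.INTER_CUBIC))
```

```text
t 2.45 pos [ 0.4844 -0.0681  0.2752] yaw 10.08 zax [-1.1e-03  6.0e-04 -1.0e+00] F [-0.4 -0.5 -0.2] w 0.0854 g 0.0 
shift [ 0.0024 -0.0061  0.0852] rz 0.0013
```

View pics/s1.png

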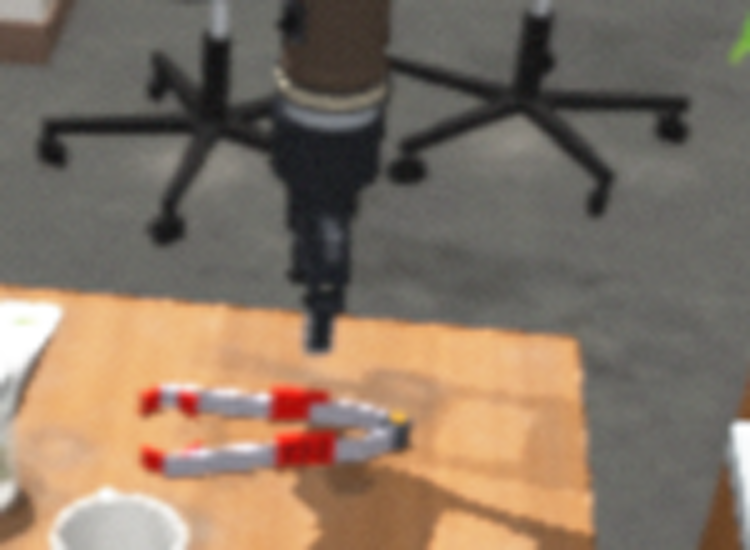

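The side view shows the left fingertip at crop (318,348), which is (293.6,139.6) in the full image, and the red pads at crop columns 275–335. I'll check the camera bias against the known fingertip.

Run:
```python
from h import *
d=robot.get_image("side")
def pr(p): q=d["K"]@(d["R"]@np.array(p)+d["t"]); return (q[:2]/q[2]).round(1)
for zz in (.105,.115): 
  for o in (.043,.055): print(zz,o,pr((.4844-.174*o,-.068+.985*o,zz)))
# pads: predicted silhouette centre for grip at the guess
for s in (1,-1): print(pr((.483-.174*.03*s,-.0745+.985*.03*s,.016)))
for c,s,_ in blobs(d,red(d),(250,140,320,170)): print(c.round(1),s)
```

```text
0.105 0.043 [291.9 141.5]
0.105 0.055 [292.2 143.5]
0.115 0.043 [292.1 139.1]
0.115 0.055 [292.5 141. ]
[290.  158.8]
[288.4 149.5]
[288.5 150. ] [284 147  12   7  61]
[259.6 149.8] [258 148   4   5  16]
[267.2 150.5] [266 149   4   4  12]
[290.7 159.1] [285 156  13   8  83]
[260.  161.4] [258 159   5   6  20]
```

Emit:
{"fn": "move_arm", "kwargs": {
  "moves": [
    [0.001,-0.007,0.02,0,0,0,1],
    [0,0,0.03,0,0,0,1],
    [0,0,0.03,0,0,0,1],
    [0,0,0.018,0,0,0,1],
    [0,0,0,0,0,0,0.9]
  ]
}}

```text
time: 2.97
eef_pos: [0.4812, -0.0718, 0.1746]
orientation: [0.284, -3.121, -0.005]
force: [-1.0, -0.2, 0.7]
grip_width: 0.0773
grasp_force: 0.0
```

Emit:
{"fn": "move_arm", "kwargs": {
  "moves": [
    [0,0,0,0,0,0,0.8],
    [0,0,0,0,0,0,0.8],
    [0,0,0,0,0,0,0.8],
    [0,0,0,0,0,0,0.8]
  ]
}}

```text
time: 3.3
eef_pos: [0.4851, -0.0739, 0.1794]
orientation: [-0.281, 3.125, -0.001]
force: [-0.2, 0.7, 0.3]
grip_width: 0.0682
grasp_force: 0.4
```

Emit:
{"fn": "move_arm", "kwargs": {
  "moves": [
    [0,0,0.002,0,0,0,0.77],
    [0,0,0,0,0,0,0.77],
    [0,0,0,0,0,0,0.75],
    [0,0,0,0,0,0,0.75]
  ]
}}

```text
time: 3.63
eef_pos: [0.4854, -0.0744, 0.1775]
orientation: [-0.28, 3.125, -0.001]
force: [-0.5, 0.8, 7.0]
grip_width: 0.0646
grasp_force: 5.5
```

Emit:
{"fn": "move_arm", "kwargs": {
  "moves": [
    [0,0,0,0,0,0,0.73],
    [0,0,0,0,0,0,0.73],
    [0,0,0,0,0,0,0.71],
    [0,0,0,0,0,0,0.71],
    [0,0,0,0,0,0,0.71]
  ]
}}

```text
time: 4.05
eef_pos: [0.4858, -0.0745, 0.1779]
orientation: [-0.28, 3.125, -0.002]
force: [0.0, 0.0, 7.6]
grip_width: 0.0608
grasp_force: 6.2
```

Emit:
{"fn": "move_arm", "kwargs": {
  "moves": [
    [0,0,-0.005,0,0,0,0.71],
    [0,0,-0.015,0,0,0,0.71],
    [0,0,-0.03,0,0,0,0.71],
    [0,0,-0.03,0,0,0,0.71],
    [0,0,0,0,0,0,0.71]
  ]
}}

```text
time: 4.47
eef_pos: [0.4869, -0.0748, 0.2612]
orientation: [-0.28, 3.118, -0.006]
force: [1.6, -0.1, -0.1]
grip_width: 0.0607
grasp_force: 3.2
```

Run:
```python
from h import *
delta((.483,-.0745,.25),10)
d=robot.get_image("side"); a=d["image"][70:180,230:380,::-1]
t=robot.get_image("top"); b=t["image"][150:260,280:400,::-1]
f=lambda i:cv2.resize(i,(395,395*i.shape[0]//i.shape[1]),interpolation=cv2.INTER_CUBIC)
a,b=f(a),f(b); h=min(len(a),len(b)); cv2.imwrite("pics/s2.png",np.hstack([a[:h],b[:h]]))
```

```text
t 4.4667 pos [ 0.4869 -0.0748  0.2612] yaw 10.26 zax [ 0.0108 -0.0027 -0.9999] F [ 1.6 -0.1 -0.1] w 0.0607 g 3.23 
shift [0.0039 0.0011 0.0112] rz 0.0046
```

View pics/s2.png

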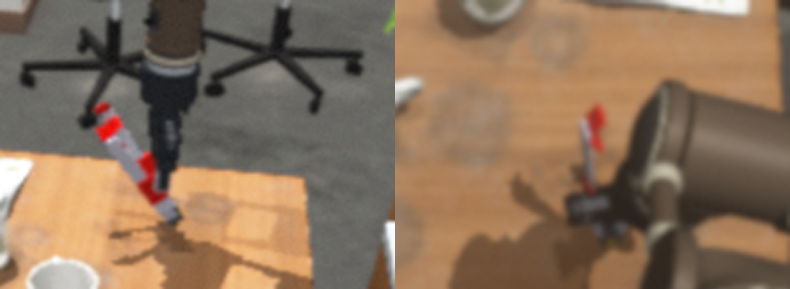

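The grip was too light and too high on the pads: the tongs pivoted in the fingers, hinge down at about crop (178,218), jaws up at about (100,110). I'll lower slowly so that the hinge meets the desk and lays them flat, then grip again deeper.

Emit:
{"fn": "move_arm", "kwargs": {
  "moves": [
    [0,0,0.01,0,0,0,0.71],
    [0,0,0.01,0,0,0,0.71],
    [0,0,0.01,0,0,0,0.71],
    [0,0,0.01,0,0,0,0.71],
    [0,0,0.01,0,0,0,0.71]
  ]
}}

```text
time: 4.98
eef_pos: [0.4829, -0.0738, 0.2031]
orientation: [0.281, -3.125, -0.002]
force: [-1.0, 0.3, -0.2]
grip_width: 0.0606
grasp_force: 0.0
```

Emit:
{"fn": "move_arm", "kwargs": {
  "moves": [
    [0,0,0.01,0,0,0,0.71],
    [0,0,0.01,0,0,0,0.71],
    [0,0,0.005,0,0,0,0.71],
    [0,0,0.0,0,0,0,0.71]
  ]
}}

```text
time: 5.32
eef_pos: [0.483, -0.0738, 0.1785]
orientation: [0.281, -3.125, -0.002]
force: [0.4, 0.1, -0.7]
grip_width: 0.0605
grasp_force: 0.0
```

Run:
```python
from h import *
delta((.483,-.0745,.25),10)
d=robot.get_image("side"); a=d["image"][70:180,230:380,::-1]
t=robot.get_image("top"); b=t["image"][150:260,280:400,::-1]
f=lambda i:cv2.resize(i,(395,395*i.shape[0]//i.shape[1]),interpolation=cv2.INTER_CUBIC)
a,b=f(a),f(b); h=min(len(a),len(b)); cv2.imwrite("pics/s3.png",np.hstack([a[:h],b[:h]]))
```

```text
t 5.3167 pos [ 0.483  -0.0738  0.1785] yaw 10.27 zax [-0.0041  0.001  -1.    ] F [ 0.4  0.1 -0.7] w 0.0605 g 0.0 
shift [ 0.0004 -0.0006 -0.0715] rz 0.0047
```

View pics/s3.png

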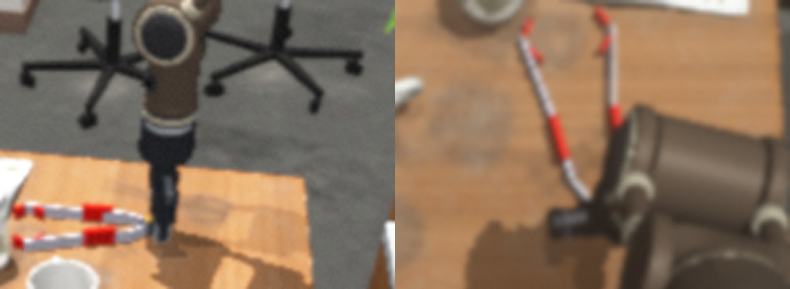

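The tongs squeezed out forwards and lie flat again, with the jaws farther ahead near the jar and the hinge at the fingers. I'll raise the hand clear and measure again.

Emit:
{"fn": "move_arm", "kwargs": {
  "moves": [
    [0,0,-0.005,0,0,0,1],
    [0,0,-0.025,0,0,0,1],
    [0,0,-0.035,0,0,0,1],
    [0.03,0,-0.03,0,0,0,1],
    [0.035,0,-0.02,0,0,0,1]
  ]
}}

```text
time: 5.83
eef_pos: [0.4233, -0.0863, 0.2997]
orientation: [-0.283, 3.12, -0.006]
force: [0.4, -1.4, 1.8]
grip_width: 0.0848
grasp_force: 0.0
```

Emit:
{"fn": "move_arm", "kwargs": {
  "moves": [
    [0.038,0,0,0,0,0,1],
    [0,0,0,0,0,0,1]
  ]
}}

```text
time: 6.0
eef_pos: [0.3774, -0.0916, 0.2952]
orientation: [0.279, -3.124, -0.002]
force: [-0.3, 1.0, -1.5]
grip_width: 0.0859
grasp_force: 0.0
```

Run:
```python
from h import *
delta((.483,-.0745,.25),10)
for n,b in(("top",(305,130,375,250)),("side",(220,140,320,170))):
    d=robot.get_image(n)
    for c,s,_ in blobs(d,red(d),b,4): print(n,c.round(1),s,ray(d,*c,.024 if n=="top" else .016).round(4))
    i=d["image"][110:260,270:400,::-1] if n=="top" else d["image"][110:190,200:330,::-1]
    i=cv2.resize(i,(395,395*i.shape[0]//i.shape[1]),interpolation=cv2.INTER_CUBIC)
    if n=="top": T=i
    else: cv2.imwrite("pics/s4.png",np.hstack([cv2.copyMakeBorder(i,0,len(T)-len(i),0,0,0),T]))
```

```text
t 6.0 pos [ 0.3774 -0.0916  0.2952] yaw 10.22 zax [-5.3e-03  8.0e-04 -1.0e+00] F [-0.3  1.  -1.5] w 0.0859 g 0.0 
shift [-0.1072 -0.0019  0.0446] rz 0.0038
top [342.2 154.3] [341 152   4   5  14] [ 0.6871 -0.0778  0.024 ]
top [319.9 157.4] [319 156   3   4   9] [ 0.6761 -0.0052  0.024 ]
top [343.1 163.2] [342 161   3   5   9] [ 0.6573 -0.0799  0.024 ]
top [346.7 188.2] [345 182   5  14  49] [ 0.5754 -0.0891  0.024 ]
top [329.1 191.4] [326 185   7  14  52] [ 0.5647 -0.0325  0.024 ]
side [236.4 149.9] [234 148   5   5  20] [ 0.6842 -0.069   0.016 ]
side [244.3 150.6] [243 149   4   4  14] [ 0.654  -0.0695  0.016 ]
side [265.9 150.2] [261 148  12   7  54] [ 0.5727 -0.0854  0.016 ]
side [267.3 159.2] [261 155  13   9  83] [ 0.561  -0.0288  0.016 ]
side [236.3 161.7] [235 159   4   6  19] [0.6711 0.005  0.016 ]
```

View pics/s4.png

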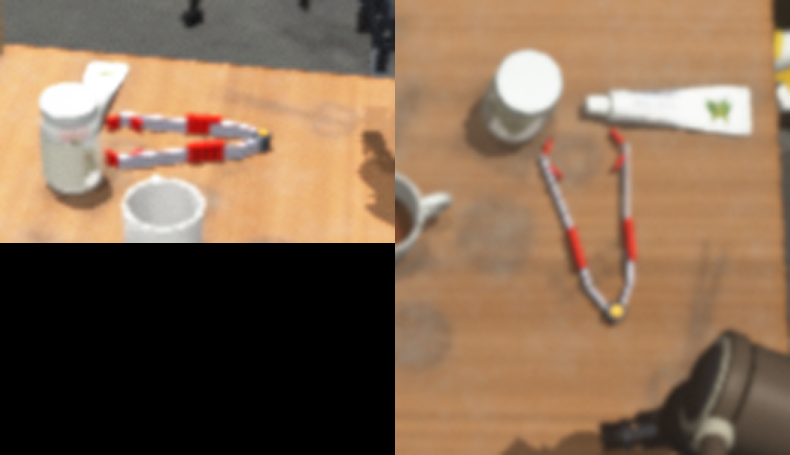

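Clear view now: the pads are at about crop (575,249) and (629,240), the hinge at (615,311), and the jaws are clear of jar and tube. The grip point is about (0.570,-0.061), yaw 10.6°. The open pads splay 5°, so only the fingers' front edges touched, ahead of the centre of mass. This time I'll grip 10 mm farther back, deeper, and squeeze a little more.

Emit:
{"fn": "move_arm", "kwargs": {
  "moves": [
    [-0.037,0,0.01,0,0,-0.007,1],
    [-0.037,0,0.01,0,0,0,1],
    [-0.037,-0.001,0.015,0,0,0,1],
    [-0.037,-0.001,0.015,0,0,0,1],
    [-0.037,-0.001,0.015,0,0,0,1]
  ]
}}

```text
time: 6.52
eef_pos: [0.5691, -0.0606, 0.2297]
orientation: [-0.293, 3.125, -0.001]
force: [0.7, -0.8, 1.7]
grip_width: 0.0857
grasp_force: 0.0
```

Emit:
{"fn": "move_arm", "kwargs": {
  "moves": [
    [0,0,0,0,0,0,1],
    [0,0,0,0,0,0,1]
  ]
}}

```text
time: 6.68
eef_pos: [0.5679, -0.0606, 0.2278]
orientation: [0.295, -3.126, -0.001]
force: [-0.4, 0.2, 0.2]
grip_width: 0.0855
grasp_force: 0.0
```

Run:
```python
from h import *
delta((.5605,-.0618,.170),10.6)
```

```text
t 6.6833 pos [ 0.5679 -0.0606  0.2278] yaw 10.77 zax [-2.e-03  5.e-04 -1.e+00] F [-0.4  0.2  0.2] w 0.0855 g 0.0 
shift [0.0073 0.0001 0.0579] rz 0.003
```

Emit:
{"fn": "move_arm", "kwargs": {
  "moves": [
    [0.007,0,0.02,0,0,0,1],
    [0,0,0.02,0,0,0,1],
    [0,0,0.018,0,0,0,0.9],
    [0,0,0,0,0,0,0.82],
    [0,0,0,0,0,0,0.78]
  ]
}}

```text
time: 7.1
eef_pos: [0.5581, -0.0626, 0.1721]
orientation: [0.292, -3.126, -0.001]
force: [-0.1, 0.6, 0.1]
grip_width: 0.0666
grasp_force: 0.0
```

Emit:
{"fn": "move_arm", "kwargs": {
  "moves": [
    [0,0,0,0,0,0,0.74],
    [0,0,0,0,0,0,0.72],
    [0,0,0,0,0,0,0.7],
    [0,0,0,0,0,0,0.68],
    [0,0,0,0,0,0,0.68]
  ]
}}

```text
time: 7.52
eef_pos: [0.56, -0.0629, 0.1741]
orientation: [-0.291, 3.125, -0.001]
force: [-0.5, -0.1, 6.6]
grip_width: 0.0584
grasp_force: 6.1
```

Emit:
{"fn": "move_arm", "kwargs": {
  "moves": [
    [0,0,0,0,0,0,0.67],
    [0,0,-0.002,0,0,0,0.67],
    [0,0,-0.003,0,0,0,0.67],
    [0,0,-0.004,0,0,0,0.67],
    [0,0,0,0,0,0,0.67]
  ]
}}

```text
time: 7.93
eef_pos: [0.559, -0.0626, 0.1817]
orientation: [-0.292, 3.127, -0.0]
force: [0.5, 0.5, -0.7]
grip_width: 0.0572
grasp_force: 4.2
```

```bash
cat >> h.py <<'E'
def side():
    d=robot.get_image("side")
    for c,s,_ in blobs(d,red(d),(200,60,400,260),5): print(c.round(1),s)
E
python3 - <<'E'
from h import *
delta((.5605,-.0618,.170),10.6)
side()
E
```

```text
t 7.9333 pos [ 0.559  -0.0626  0.1817] yaw 10.67 zax [ 8.e-04 -2.e-04 -1.e+00] F [ 0.5  0.5 -0.7] w 0.0572 g 4.16 
shift [-0.0016  0.0006  0.0117] rz 0.0012
[236.2 149.3] [234 147   5   5  21]
[264.4 149.1] [261 146   7   7  43]
[244.2 150.5] [243 149   4   4  12]
[264.1 157. ] [261 154   7   8  39]
[236.  158.5] [234 156   5   6  18]
```

Emit:
{"fn": "move_arm", "kwargs": {
  "moves": [
    [0,0,-0.005,0,0,0,0.67],
    [0,0,-0.005,0,0,0,0.67],
    [0,0,-0.005,0,0,0,0.67],
    [0,0,-0.005,0,0,0,0.67],
    [0,0,0,0,0,0,0.67]
  ]
}}

```text
time: 8.4
eef_pos: [0.5595, -0.0628, 0.2025]
orientation: [-0.292, 3.126, -0.001]
force: [-0.3, 0.5, -0.5]
grip_width: 0.0575
grasp_force: 4.2
```

Run:
```python
from h import *
delta((.5605,-.0618,.170),10.6)
side()
```

```text
t 8.4 pos [ 0.5595 -0.0628  0.2025] yaw 10.67 zax [ 2.5e-03 -5.0e-04 -1.0e+00] F [-0.3  0.5 -0.5] w 0.0575 g 4.16 
shift [-0.001   0.0008  0.0325] rz 0.0012
[236.4 145.1] [235 143   4   5  17]
[264.2 148.3] [261 142   7  15  86]
[244.  145.5] [243 144   3   4  12]
[235.5 153.8] [234 151   4   6  18]
```

The tongs are level: jaws and pads rose equally. I'll lift and carry them high over to the plate.

Emit:
{"fn": "move_arm", "kwargs": {
  "moves": [
    [0,0,-0.008,0,0,0,0.67],
    [0,0,-0.012,0,0,0,0.67],
    [0,0,-0.015,0,0,0,0.67],
    [0,0,-0.015,0,0,0,0.67],
    [0,0,-0.015,0,0,0,0.67]
  ]
}}

```text
time: 8.87
eef_pos: [0.5589, -0.0626, 0.2676]
orientation: [-0.292, 3.128, -0.0]
force: [0.4, -1.0, -0.9]
grip_width: 0.0572
grasp_force: 4.2
```

Emit:
{"fn": "move_arm", "kwargs": {
  "moves": [
    [0,0,-0.015,0,0,0,0.67],
    [0,0,-0.015,0,0,0,0.67],
    [0,0,-0.015,0,0,0,0.67],
    [0,0,-0.012,0,0,0,0.67],
    [0,0,-0.006,0,0,0,0.67]
  ]
}}

```text
time: 9.28
eef_pos: [0.5595, -0.0627, 0.3319]
orientation: [-0.292, 3.124, -0.002]
force: [0.5, 0.5, -1.7]
grip_width: 0.0572
grasp_force: 4.2
```

Emit:
{"fn": "move_arm", "kwargs": {
  "moves": [
    [0.0005,0.008,0,0,0,0,0.67],
    [0.001,0.014,0,0,0,0,0.67],
    [0.001,0.02,0,0,0,0,0.67],
    [0.001,0.02,0,0,0,0,0.67],
    [0.001,0.02,0,0,0,0,0.67]
  ]
}}

```text
time: 9.7
eef_pos: [0.5377, 0.0189, 0.3275]
orientation: [0.291, -3.125, -0.002]
force: [0.2, -0.6, -1.7]
grip_width: 0.0574
grasp_force: 4.2
```

Run:
```python
from h import *
delta((.4734,.3018,.33),10.6)
side()
```

```text
t 9.7 pos [0.5377 0.0189 0.3275] yaw 10.65 zax [-3.6e-03  7.0e-04 -1.0e+00] F [ 0.2 -0.6 -1.7] w 0.0574 g 4.15 
shift [ 0.011   0.29   -0.0021] rz 0.0009
[269.2 132. ] [265 124   9  17 118]
[237.2 128. ] [235 126   5   5  20]
[246.6 128.9] [245 127   4   5  19]
[237.8 138.6] [237 136   3   6  13]
```

Emit:
{"fn": "move_arm", "kwargs": {
  "moves": [
    [0.001,0.022,0,0,0,0,0.67],
    [0.001,0.022,0,0,0,0,0.67],
    [0.001,0.022,0,0,0,0,0.67],
    [0.001,0.022,0,0,0,0,0.67],
    [0.001,0.022,0,0,0,0,0.67]
  ]
}}

```text
time: 10.17
eef_pos: [0.5123, 0.126, 0.3276]
orientation: [0.292, -3.125, -0.0]
force: [-0.5, -0.9, -0.4]
grip_width: 0.0576
grasp_force: 4.2
```

Emit:
{"fn": "move_arm", "kwargs": {
  "moves": [
    [0.001,0.022,0,0,0,0,0.67],
    [0.001,0.022,0,0,0,0,0.67],
    [0.001,0.022,0,0,0,0,0.67],
    [0.001,0.022,0,0,0,0,0.67],
    [0.001,0.022,0,0,0,0,0.67]
  ]
}}

```text
time: 10.58
eef_pos: [0.4868, 0.2331, 0.3276]
orientation: [0.293, -3.125, 0.001]
force: [-0.3, -0.9, -0.6]
grip_width: 0.0571
grasp_force: 4.2
```

Emit:
{"fn": "move_arm", "kwargs": {
  "moves": [
    [0.001,0.022,0,0,0,0,0.67],
    [0,0.018,0,0,0,0,0.67],
    [0,0.012,0,0,0,0,0.67],
    [0,0.006,0,0,0,0,0.67],
    [0,0,0,0,0,0,0.67]
  ]
}}

```text
time: 11.0
eef_pos: [0.4761, 0.2894, 0.3283]
orientation: [0.295, -3.126, 0.001]
force: [-0.5, -0.6, -1.6]
grip_width: 0.0575
grasp_force: 4.2
```

Run:
```python
from h import *
delta((.4734,.3018,.33),10.6)
I=[]
for n,b in(("top",(150,130,290,260)),("side",(170,120,310,250))):
    d=robot.get_image(n)
    for c,s,_ in blobs(d,red(d),b,4): print(n,c.round(1),s,ray(d,*c,.17).round(4))
    x0,y0,x1,y1=b; I.append(cv2.resize(d["image"][y0:y1,x0:x1,::-1],(395,395*(y1-y0)//(x1-x0)),interpolation=cv2.INTER_CUBIC))
h=min(map(len,I)); cv2.imwrite("pics/s5.png",np.hstack([i[:h] for i in I]))
```

```text
t 11.0 pos [0.4761 0.2894 0.3283] yaw 10.79 zax [-1.4e-03 -5.0e-04 -1.0e+00] F [-0.5 -0.6 -1.6] w 0.0575 g 4.15 
shift [ 0.0003  0.0127 -0.0017] rz 0.0032
top [208.4 169.8] [208 169   2   3   5] [0.5991 0.3372 0.17  ]
side [280.2 180.1] [275 176  11   9  86] [0.4953 0.2706 0.17  ]
side [241.8 180.3] [239 178   6   6  25] [0.6002 0.2886 0.17  ]
side [252.1 180.5] [250 178   5   6  24] [0.572 0.285 0.17 ]
side [181.7 194. ] [178 183  11  25 136] [0.7464 0.3692 0.17  ]
side [280.4 191.9] [277 188   8   9  68] [0.4903 0.3199 0.17  ]
side [241.3 194.2] [239 191   6   7  31] [0.5919 0.3452 0.17  ]
```

View pics/s5.png

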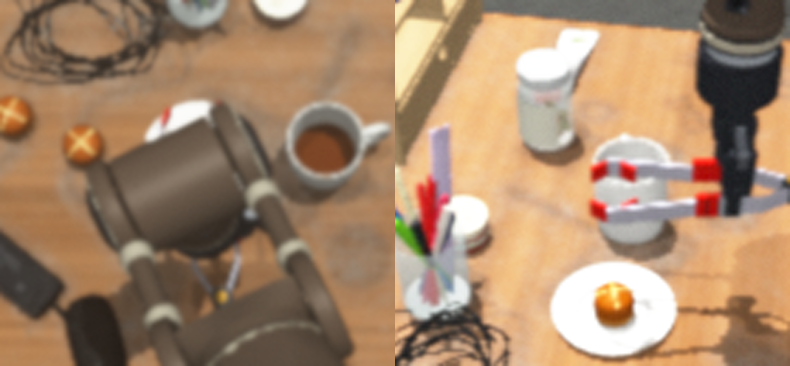

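Side view: the tongs are level with the red jaws at full-image columns 241–252, above the roll at (247,228). The arm hides the mouth in the top view, so I'll take the roll's centre from the first top picture.

Run:
```python
from h import *
d=robot.get_image("top"); im=cv2.imread("pics/top0.png")[:,:,::-1]
m=(cv2.cvtColor(np.ascontiguousarray(im),cv2.COLOR_RGB2HSV)[...,1]>95).astype(np.uint8)
for c,s,_ in blobs(d,m,(206,174,232,197),20): print(c,s,ray(d,*c,.03))
s=robot.get_image("side"); m=(hsv(s)[...,1]>95).astype(np.uint8)
for c,q,_ in blobs(s,m,(236,214,260,243),20): print(c,q,ray(s,*c,.025))
# two-view: bias-checked projections of the roll estimate
for n,g in(("top",d),("side",s)):
    q=g["K"]@(g["R"]@np.array([.5815,.3217,.025])+g["t"]); print(n,q[:2]/q[2])
    q=g["K"]@(g["R"]@np.array([.5851,.3102,.164])+g["t"]); print(n,"mouth",q[:2]/q[2])
```

```text
[217.62698413 184.85714286] [212 179  12  13 126] [0.58232002 0.3237143  0.03      ]
[247.125      227.94642857] [241 221  13  15 168] [0.57876831 0.33047353 0.025     ]
top [218.39717321 185.40515939]
top mouth [217.96623819 175.14247519]
side [246.68427336 225.67609891]
side mouth [245.92664409 187.5971256 ]
```

Emit:
{"fn": "move_arm", "kwargs": {
  "moves": [
    [0,0.005,0.005,0,0,0,0.67],
    [0,0.007,0.012,0,0,0,0.67],
    [0,0.0035,0.015,0,0,0,0.67],
    [0,0,0.015,0,0,0,0.67],
    [0,0,0.015,0,0,0,0.67]
  ]
}}

```text
time: 11.62
eef_pos: [0.4738, 0.3037, 0.2655]
orientation: [0.291, -3.127, -0.0]
force: [0.1, 1.0, -1.3]
grip_width: 0.0573
grasp_force: 4.2
```

Emit:
{"fn": "move_arm", "kwargs": {
  "moves": [
    [0,0,0.012,0,0,0,0.67],
    [0,0,0.006,0,0,0,0.67],
    [0,0,0,0,0,0,0.67]
  ]
}}

```text
time: 11.87
eef_pos: [0.4732, 0.303, 0.2467]
orientation: [0.291, -3.124, 0.003]
force: [0.1, 0.7, -0.7]
grip_width: 0.0569
grasp_force: 4.2
```

Run:
```python
from h import *
delta((.4734,.3018,.191),10.6)
d=robot.get_image("side"); side()
x0,y0,x1,y1=210,170,310,250
cv2.imwrite("pics/s6.png",cv2.resize(d["image"][y0:y1,x0:x1,::-1],None,fx=7,fy=7,interpolation=cv2.INTER_CUBIC))
s=robot.state(); m=s["eef_pos"]+[.111*.9823,.111*.1872,-.164]
def pr(p): q=d["K"]@(d["R"]@np.array(p)+d["t"]); return (q[:2]/q[2]).round(1)
print("mouth",m,pr(m),"roll",pr((.5825,.3255,.025)))
```

```text
t 11.8667 pos [0.4732 0.303  0.2467] yaw 10.65 zax [-0.0039 -0.002  -1.    ] F [ 0.1  0.7 -0.7] w 0.0569 g 4.15 
shift [-0.0002 -0.0012  0.0557] rz 0.0009
[278.7 204.6] [274 201  10   8  69]
[241.9 204.8] [240 202   5   7  29]
[252.  205.4] [250 203   5   6  27]
[279.1 217.3] [275 214   9   8  59]
[242.5 219.7] [241 218   4   5  14]
mouth [0.58325953 0.32433383 0.08488603] [245.9 211.9] roll [246.1 226.6]
```

View pics/s6.png

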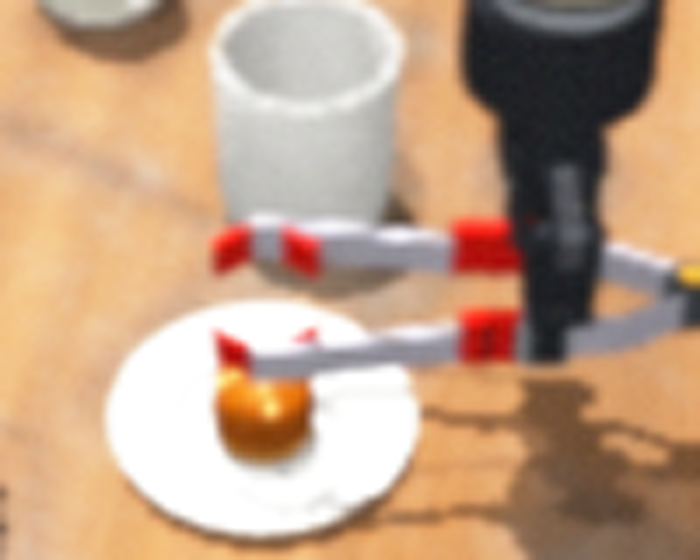

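The jaws straddle the roll along x: mouth column 247, roll column 247.1. I'll shift 2 mm in y and go down slowly.

Emit:
{"fn": "move_arm", "kwargs": {
  "moves": [
    [0,0.002,0.006,0,0,0,0.67],
    [0,0,0.008,0,0,0,0.67],
    [0,0,0.008,0,0,0,0.67],
    [0,0,0.008,0,0,0,0.67],
    [0,0,0,0,0,0,0.67]
  ]
}}

```text
time: 12.38
eef_pos: [0.4727, 0.3049, 0.2169]
orientation: [0.292, -3.124, 0.002]
force: [0.2, -1.6, -0.2]
grip_width: 0.0574
grasp_force: 4.2
```

Run:
```python
from h import *
delta((.4734,.3050,.191),10.6)
d=robot.get_image("side"); side()
x0,y0,x1,y1=210,170,310,250
cv2.imwrite("pics/s7.png",cv2.resize(d["image"][y0:y1,x0:x1,::-1],None,fx=7,fy=7,interpolation=cv2.INTER_CUBIC))
```

```text
t 12.3833 pos [0.4727 0.3049 0.2169] yaw 10.67 zax [-0.0035 -0.0019 -1.    ] F [ 0.2 -1.6 -0.2] w 0.0574 g 4.15 
shift [-0.0009 -0.      0.0259] rz 0.0012
[278.4 212.6] [274 209  10   8  71]
[242.5 212.1] [240 210   6   5  21]
[252.2 212.4] [250 211   5   4  16]
[278.7 225.5] [275 222   9   8  63]
[242.5 227.8] [241 225   4   7  22]
```

View pics/s7.png

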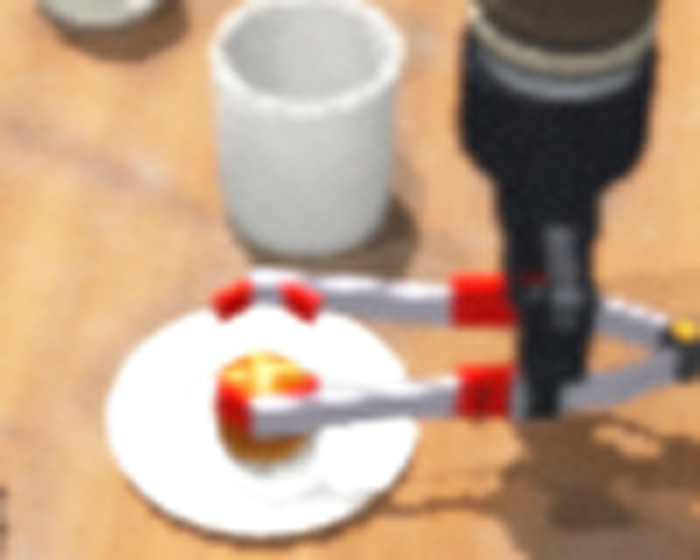

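The jaws are now either side of the roll: right jaw at crop (265,297), left at (265,408), and the roll's crown between them. After the remaining 26 mm the mouth should be at row 227.5, against 227.9 for the roll. I'll go down.

Emit:
{"fn": "move_arm", "kwargs": {
  "moves": [
    [0,0,0.006,0,0,0,0.67],
    [0,0,0.007,0,0,0,0.67],
    [0,0,0.007,0,0,0,0.67],
    [0,0,0.004,0,0,0,0.67],
    [0,0,0,0,0,0,0.67]
  ]
}}

```text
time: 12.9
eef_pos: [0.473, 0.3051, 0.1935]
orientation: [0.292, -3.125, 0.002]
force: [0.2, -1.0, -1.2]
grip_width: 0.0571
grasp_force: 4.2
```

Run:
```python
from h import *
delta((.4734,.3050,.1915),10.6)
side(); d=robot.get_image("side")
for c,s,_ in blobs(d,white(d),(222,205,278,250),100): print("plate",c,s)
for c,s,_ in blobs(d,white(d),(235,165,272,208),100): print("mug",c,s)
```

```text
t 12.9 pos [0.473  0.3051 0.1935] yaw 10.66 zax [-0.0025 -0.0014 -1.    ] F [ 0.2 -1.  -1.2] w 0.0571 g 4.15 
shift [-0.0004 -0.0001  0.002 ] rz 0.0011
[277.9 218.1] [274 214   9   9  61]
[243.4 218.2] [242 217   4   4  11]
[251.9 218.3] [250 217   5   4  16]
[278.1 230.3] [274 227   9   8  60]
[242.7 232. ] [241 229   5   7  22]
[252.4 229.9] [250 229   5   3   7]
plate [248.48454636 229.68494516] [ 225  213   49   34 1003]
mug [253.22540046 186.66475973] [240 168  28  39 874]
```

Emit:
{"fn": "move_arm", "kwargs": {
  "moves": [
    [0,0,0,0,0,0,0.65],
    [0,0,0,0,0,0,0.64],
    [0,0,0,0,0,0,0.63],
    [0,0,0,0,0,0,0.62],
    [0,0,0,0,0,0,0.62]
  ]
}}

```text
time: 13.42
eef_pos: [0.4738, 0.3055, 0.1953]
orientation: [-0.292, 3.128, 0.0]
force: [-0.8, 0.1, -1.4]
grip_width: 0.0529
grasp_force: 5.2
```

Emit:
{"fn": "move_arm", "kwargs": {
  "moves": [
    [0,0,0,0,0,0,0.61],
    [0,0,0,0,0,0,0.61],
    [0,0,0,0,0,0,0.605],
    [0,0,0,0,0,0,0.605]
  ]
}}

```text
time: 13.75
eef_pos: [0.4738, 0.3055, 0.1951]
orientation: [-0.292, 3.128, 0.0]
force: [0.8, 0.7, -1.7]
grip_width: 0.0516
grasp_force: 5.8
```

Emit:
{"fn": "move_arm", "kwargs": {
  "moves": [
    [0,0,0,0,0,0,0.6],
    [0,0,0,0,0,0,0.6],
    [0,0,0,0,0,0,0.6]
  ]
}}

```text
time: 14.0
eef_pos: [0.4737, 0.3055, 0.1951]
orientation: [-0.292, 3.128, 0.0]
force: [0.7, 0.6, -0.8]
grip_width: 0.0514
grasp_force: 5.9
```

Emit:
{"fn": "move_arm", "kwargs": {
  "moves": [
    [0,0,0,0,0,0,0.595],
    [0,0,0,0,0,0,0.595],
    [0,0,0,0,0,0,0.595]
  ]
}}

```text
time: 14.25
eef_pos: [0.4737, 0.3055, 0.1951]
orientation: [-0.292, 3.128, 0.0]
force: [-0.6, 0.0, -0.9]
grip_width: 0.0511
grasp_force: 11.0
```

Run:
```python
from h import *
delta((.4734,.3050,.1915),10.6)
side()
```

```text
t 14.25 pos [0.4737 0.3055 0.1951] yaw 10.67 zax [ 1.e-04  1.e-04 -1.e+00] F [-0.6  0.  -0.9] w 0.0511 g 10.96 
shift [ 0.0004 -0.0004  0.0036] rz 0.0012
[277.7 218.9] [273 215  10   8  62]
[252.2 219. ] [250 218   5   3   8]
[277.7 229.5] [274 226   9   8  62]
[242.6 230.4] [241 228   4   6  19]
```

Emit:
{"fn": "move_arm", "kwargs": {
  "moves": [
    [0,0,0,0,0,0,0.593],
    [0,0,0,0,0,0,0.593],
    [0,0,0,0,0,0,0.593]
  ]
}}

```text
time: 14.55
eef_pos: [0.4737, 0.3055, 0.1951]
orientation: [-0.292, 3.128, 0.0]
force: [0.2, -0.4, -1.5]
grip_width: 0.0507
grasp_force: 13.5
```

Emit:
{"fn": "move_arm", "kwargs": {
  "moves": [
    [0,0,-0.003,0,0,0,0.593],
    [0,0,-0.004,0,0,0,0.593],
    [0,0,-0.005,0,0,0,0.593],
    [0,0,-0.005,0,0,0,0.593],
    [0,0,-0.005,0,0,0,0.593]
  ]
}}

```text
time: 14.97
eef_pos: [0.4738, 0.3055, 0.2177]
orientation: [-0.292, 3.128, 0.0]
force: [-0.7, 0.2, -1.4]
grip_width: 0.0509
grasp_force: 13.5
```

```bash
cat >> h.py <<'E'
def rolls():
    d=robot.get_image("side")
    for c,s,_ in blobs(d,roll(d),(225,140,275,245),15): print("roll",c.round(1),s)
    for c,s,_ in blobs(d,white(d),(222,205,278,250),100): print("plate",c.round(1),s)
E
python3 - <<'E'
from h import *
delta((.4734,.3050,.1915),10.6)
side();rolls()
E
```

```text
t 14.9667 pos [0.4738 0.3055 0.2177] yaw 10.67 zax [ 2.e-04  1.e-04 -1.e+00] F [-0.7  0.2 -1.4] w 0.0509 g 13.5 
shift [ 0.0004 -0.0004  0.0262] rz 0.0012
[277.8 213.6] [274 210   9   8  69]
[242.3 213.7] [241 213   4   3   7]
[252.2 213.9] [250 213   5   3   9]
[278.3 224.3] [275 221   9   8  60]
[242.5 225.2] [241 222   4   7  20]
roll [246.9 218.7] [241 213  13  11  95]
plate [249.1 229.1] [ 225  210   49   37 1116]
```

The roll is rising with the jaws. I'll keep lifting.

Emit:
{"fn": "move_arm", "kwargs": {
  "moves": [
    [0,0,-0.006,0,0,0,0.593],
    [0,0,-0.008,0,0,0,0.593],
    [0,0,-0.01,0,0,0,0.593],
    [0,0,-0.01,0,0,0,0.593],
    [0,0,-0.01,0,0,0,0.593]
  ]
}}

```text
time: 15.48
eef_pos: [0.4739, 0.3056, 0.2624]
orientation: [-0.292, 3.127, 0.0]
force: [-0.2, 0.3, -2.7]
grip_width: 0.0512
grasp_force: 13.5
```

Emit:
{"fn": "move_arm", "kwargs": {
  "moves": [
    [0,0,-0.01,0,0,0,0.593],
    [0,0,-0.01,0,0,0,0.593],
    [0,0,-0.01,0,0,0,0.593],
    [0,0,-0.01,0,0,0,0.593],
    [0,0,-0.01,0,0,0,0.593]
  ]
}}

```text
time: 15.9
eef_pos: [0.4737, 0.3055, 0.3122]
orientation: [-0.292, 3.128, 0.0]
force: [0.3, -0.1, -1.7]
grip_width: 0.0509
grasp_force: 13.5
```

Emit:
{"fn": "move_arm", "kwargs": {
  "moves": [
    [0,0,-0.01,0,0,0,0.593],
    [0,0,-0.01,0,0,0,0.593],
    [0,0,-0.01,0,0,0,0.593],
    [0,0,-0.01,0,0,0,0.593],
    [0,0,-0.01,0,0,0,0.593]
  ]
}}

```text
time: 16.32
eef_pos: [0.4737, 0.3055, 0.362]
orientation: [0.292, -3.128, 0.0]
force: [0.1, 0.0, -1.8]
grip_width: 0.0508
grasp_force: 13.5
```

Emit:
{"fn": "move_arm", "kwargs": {
  "moves": [
    [0,0,-0.01,0,0,0,0.593],
    [0,0,-0.007,0,0,0,0.593],
    [0,0,-0.003,0,0,0,0.593],
    [0,0,0,0,0,0,0.593],
    [0,0,0,0,0,0,0.593]
  ]
}}

```text
time: 16.73
eef_pos: [0.4736, 0.3054, 0.3809]
orientation: [0.292, -3.128, 0.0]
force: [-0.3, 0.7, -2.1]
grip_width: 0.051
grasp_force: 13.5
```

Run:
```python
from h import *
delta((.4734,.3050,.38),10.6)
side();rolls()
d=robot.get_image("side"); s=robot.state(); dz=s["eef_pos"][2]-.1951
for z in (.005,.045): 
  q=d["K"]@(d["R"]@np.array([.583,.326,z+dz])+d["t"]); print(z+dz,(q[:2]/q[2]).round(1))
t=robot.get_image("top")
for c,q,_ in blobs(t,white(t),(246,160,292,205),100)+blobs(t,white(t),(295,122,328,162),100): print(c.round(1),q)
```

```text
t 16.7333 pos [0.4736 0.3054 0.3809] yaw 10.67 zax [-3.e-04 -1.e-04 -1.e+00] F [-0.3  0.7 -2.1] w 0.051 g 13.54 
shift [ 0.0003 -0.0004  0.0009] rz 0.0011
[281.9 169.8] [276 165  12  10  98]
[241.  169.8] [239 168   6   5  13]
[253.1 170. ] [250 169   6   4  11]
[253.6 178.5] [251 177   5   3   8]
[281.7 180.8] [278 176   9  10  75]
[241.6 181.9] [239 178   7   9  39]
roll [242.8 175.5] [238 170  10  11  72]
roll [251.5 174.5] [248 170   8  10  51]
plate [246.9 229.1] [ 225  213   45   34 1165]
0.1900959935537309 [245.7 184.1]
0.2300959935537309 [245.6 172.2]
[268.4 178.6] [251 166  37  28 229]
[312.8 139.4] [301 126  24  30 463]
```

The roll is level in the tongs, its underside about 0.19 m up, and the plate, mug and jar are unmoved. I'll hand in.

```bash
python3 -c "
from station import robot
print(robot.hand_in())"
```

```text
the job is handed in; nothing more can be done
None
```

I handed the job in with the roll held level in the tongs, its underside about 19 cm above the desk by calculation, at about 13.5 N on each grip pad and with the plate, mug and jar unmoved in the images; on the first try the tongs slipped out of the gripper onto the desk and I picked them up again.

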